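Change over the dual-feed switch through centre off and move its lock

ROBOT

A 7-joint arm with a two-finger parallel gripper is mounted at the origin on the work surface; the furniture and walls round the work are solid. World frame = base frame: x ahead of the robot, y to its left, z up, the work surface at z = 0. Lengths are in m, angles in rad, forces in N, time in s.
With the tool pointing down it reaches from about 0.4 to 0.925 m from the base axis. Payload 5.6 kg.
Tool frame: the origin (TCP) lies at the very end of the fingers, on their centre line; the grasp point (between the pads) lies 19 mm behind it (arm.hold_point_z is the distance from the TCP to the grasp point, in m); z points along the fingers, y is the line along which they close (so a half turn about z gives the same grasp; the last joint's range is limited). The gripper opens to 85 mm and grips with 20 to 120 N. Pads are 22 mm wide; open, the fingers measure 114 mm over their backs; the gripper's body (76 mm by 85 mm) begins 54 mm behind the grasp point. The pads swing forward as they close: fully open they stand 13 mm farther back than shut.
Start: joints at [-1.367, 0.468, -0.012, 1.603, 0.006, 1.071, -0.056], TCP at [0.159, 0.63, 0.231] pointing down, gripper open.
Joint ranges: [-2.53, 2.53], [-0.31, 2.02], [-1.57, 1.55], [0.28, 2.44], [-1.29, 4.43], [0.15, 1.84], [-2.92, 2.92]. Speed limits (rad/s): [2.57, 2.57, 3.14, 3.14, 3.14, 3.14, 3.14].

INTERFACE

Orientations are given as a 3x3 rotation matrix whose columns are the frame's x, y, z axes.
In Python, from workcell import arm gives the robot as it stands.
- The arm moves only by the tool servo_tool, never from a script. Its argument "moves" is one flat list of numbers, 4 for each row, row after row: the shift along the tool's x, y, z in cm, then the turn about the tool's z in rad. In form: [dx, dy, dz, twist, dx, dy, dz, twist, ...]. A call has 1 to 20 rows; each row shifts and turns the commanded pose from where the row before left it, along the tool's axes as they then stand; what a row does not reach is not made up. A row lasts 1/12 s, in which the tool goes at most 41.7 mm and 7.16 degrees, less where a joint would pass 70% of its speed; a pose out of reach is approached as far as the arm can. A call is refused whole if a number of a shift passes 4.17 or a number of a turn 0.125, either way. A call with a gripper value outside its range is refused whole. "gripper" is the closure, from 0 (fully open) to 1 (shut), set as the call begins (left out, the last holds). The fingers move at their own pace and stop on an object; the grip force is fixed at half the most. Time passes only in rows, so rows that do not move let the fingers close. It gives the time, the measured TCP pose, the force, the opening and the grip force at its end, in the units of the state.
- arm.get_state(): the state, without advancing time (a new reading comes with each control period).
- arm.get_image(name): name is "scene" or "top" or "wrist"; returns the picture (480x640x3 uint8, red, green, blue); there is no depth.
- arm.calibration(name): a dict with "vertical_fov" (degrees; the focal length in pixels is half the picture's height over the tangent of half this angle, whatever the lens; pixels are square), "cx", "cy" (the principal point, pixels), "k1" (the pictures are not rectified: a ray, as slopes to the right and down, at radius r is drawn at 1 + k1 r^2 times it, then the intrinsics apply), "world_to_cam" (4x4, takes a point from world to camera coordinates). Camera axes: x right, y up, looking along -z (the intrinsics and any distortion apply to the point x, -y, -z); pixel columns grow to the right and rows downward; lengths in m; the calibration is good to about 2 mm. A picture is of the moment at which its call begins: read the wrist's pose just before it. calibration takes no time and is no camera call; for the wrist camera it gives the pose at the moment of the call.
- arm.hand_in(): hands the job in; it is judged then, once.
The state is a dict: "t": time; "joint_positions": joint angles; "qvel": joint speeds; "joint_efforts": joint torques, N m; "tcp_pos": TCP position; "tool_rot": TCP orientation; "contact_force": force on the tool from outside, world axes, zero at the start; "wrist_torque": the same for the moment, N m; "finger_gap": finger opening in m; "grip_force": force on a finger pad.
Only numpy, scipy, OpenCV 4.12 (cv2) and the standard library are available. Lean on these libraries where they do the work, as an engineer would, in place of code of your own. Each camera call takes 0.05 s, during which the arm holds its last target. There are 200 camera calls.

TASK

Change the feed over: move the black lever of the grey changeover switch from the yellow side to centre off, upright, and leave it there, switched off, for at least two seconds. While it is off, lift the red lock block out of its pocket on the blue side and seat it upright and fully down in the empty pocket on the yellow side; only then move the lever all the way over to the blue side. Leave the tools and other things on the table alone.

Things in the scene. Friction and masses are not known exactly. Their poses are not given: they have to be found in the camera images.
- switch_box: grey changeover-switch enclosure, fixed to the table, 110 mm (its x) by 200 mm (its y, 236 mm with the steel ears at its foot), flat top 50 mm above the table; origin under its centre. Its z is up, its y runs from the yellow-marked end (-y) to the blue-marked end (+y); the lever swings along its y. The pocket walls are 10 mm high, otherwise the top is flat
- lever (a joint): angle of the lever (rad): 0 upright = centre off, -0.7 = stop on the yellow side, +0.7 = stop on the blue side. Its axis is parallel to the switch_box's x, 40 mm above the table through the middle of the box. The lever is stiff with friction (about 3.5 N at its grip) and stays where it is left; no spring or detent. It starts on the yellow side. The lock block in a pocket blocks the lever beyond about 0.3 rad on that side
- lever_grip (a point): centre of the lever's black crossbar grip, 65 mm from the lever's axis: a round bar 16 mm thick and 40 mm long that lies parallel to the switch_box's x at every lever angle (105 mm above the table when upright). It can be held from above by its two flat ends (40 mm) or across its thickness
- centre_off (a point): fixed point where the centre of the crossbar is at centre off: above the middle of the box, 105 mm above the table, beside a white dot on the top; axes as switch_box
- lock_grip (a point): point on the loose red lock block (0.12 kg nominal), on its axis 40 mm above its underside. The block is 56 mm tall: a 28 mm square foot 20 mm high with a white band, and above it a grip tab 22 mm thick (its x) and 26 mm wide (its y) from 20 to 56 mm height. z is up along the block. At the start it stands in the blue pocket with its x about along the switch_box's x
- pocket_yellow (a point): centre of the floor of the lock pocket on the yellow side, at the height of the box's top (50 mm above the table), 45 mm from the middle of the box along its -y; 33 mm square inside, walls 10 mm high and 4 mm thick, open in the middle of the side towards the lever; axes as switch_box
- pocket_blue (a point): the same for the pocket on the blue side, 45 mm from the middle of the box along its +y
- thread_tape: white roll of thread seal tape with a red face, 49 mm across, 17 mm high; bystander; origin under its centre
- flux_tin: flat round silver tin, 58 mm across, 27 mm high; bystander; origin under its centre
- lock_block: the same red lock block; origin at the centre of its underside
Mind the look-alikes: they are no part of the job. Several things have the shape of the lock_block; the one meant has the colours described above.

How it is judged:
By the outcome, as a careful person would: the job done as asked, in the order asked, and still so for the second after the job is handed in, with the robot touching nothing.
It also fails if it takes over 61 s, if anything falls off the work surface, if the arm or the gripper's body presses on something with over 40 N, if the wrist force passes 120 N, or if a joint passes its speed limit or range.

## Working session

There is one attempt and no reset: what is moved stays moved. The work goes in short steps, Python scripts to look and compute and a tool call to move; the robot and the scene stay as the last step left them, time stands still between calls to the robot, and variables do not carry over. Pictures are saved under pics/ and viewed, at most 14 in all, crops included, and the job is handed in when it is done.

Besides the shell and the picture viewer there is one more tool, called after "Emit:" as name(argument=value, ...), one argument or row to a line, values as JSON. servo_tool: Moves the arm, as the interface text tells. Its arguments: {"type":"object","properties":{"moves":{"type":"array","items":{"type":"number"}},"gripper":{"type":"number"}},"required":["moves"]}

```bash
mkdir -p pics; cat > h.py <<'E'
import numpy as np, cv2
from workcell import arm
def K(c):
    f=240/np.tan(np.radians(c["vertical_fov"])/2); return np.array([[f,0,c["cx"]],[0,f,c["cy"]],[0,0,1.]])
F=np.diag([1,-1,-1.])
def ray(c,uv):
    p=cv2.undistortPoints(np.array([[uv]],float),K(c),np.array([c["k1"],0,0,0.]))  # inverse lens
    M=np.array(c["world_to_cam"]);d=M[:3,:3].T@F@np.append(p[0,0],1);o=-M[:3,:3].T@M[:3,3];return o,d
def at_z(c,uv,z):
    o,d=ray(c,uv);return o+d*(z-o[2])/d[2]
def proj(c,P):
    M=np.array(c["world_to_cam"]);q=F@(M[:3,:3]@np.array(P)+M[:3,3])
    return cv2.projectPoints(q.reshape(1,1,3),np.zeros(3),np.zeros(3),K(c),np.array([c["k1"],0,0,0.]))[0].ravel()
def save(n,f):
    im=arm.get_image(n);cv2.imwrite(f,im[:,:,::-1]);return im
E
python3 - <<'E'
from h import *
import json
for n in("top","scene"):
    c=arm.calibration(n);save(n,f"pics/{n}0.png");print(n,c["vertical_fov"],c["k1"],at_z(c,(320,240),0))
s=arm.get_state();print(s["t"],s["tcp_pos"],np.round(s["tool_rot"],3),s["finger_gap"])
E
```

```text
top 51.16650410398099 -0.04741521719585284 [ 0.49738453 -0.00494882  0.        ]
scene 54.862359661849474 -0.07930840315850234 [0.51004175 0.02614594 0.        ]
0.1 [0.15873288 0.62979819 0.23040494] [[-0.97   0.244 -0.   ]
 [ 0.244  0.97  -0.002]
 [-0.    -0.002 -1.   ]] 0.08531991445611775
```

View pics/top0.png

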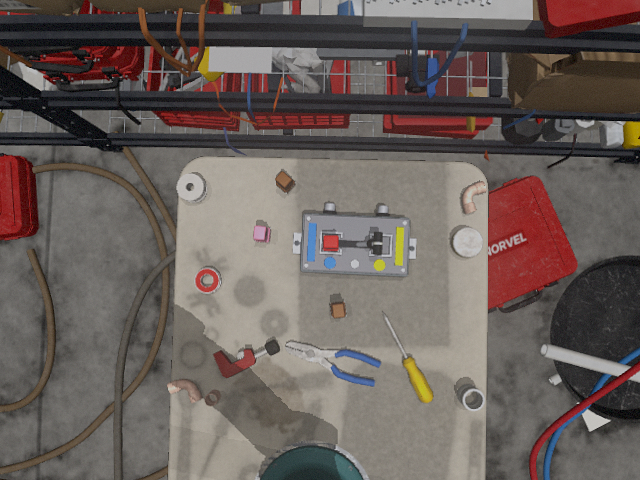

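View pics/scene0.png

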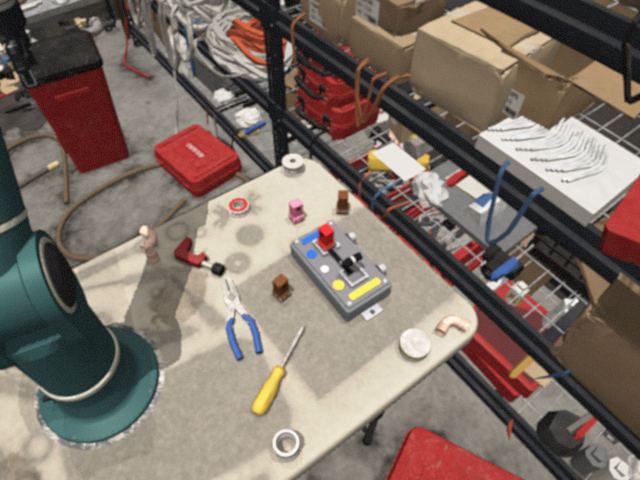

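The top view shows the box centred near (356,243) with its blue end to the left. The red block is at (331,243), the lever grip at (377,243) and the yellow end on the right. I'll enlarge it to measure.

```bash
python3 - <<'E'
import cv2
im=cv2.imread("pics/top0.png")[195:290,285:425]
cv2.imwrite("pics/topz.png",cv2.resize(im,None,fx=5.6,fy=5.6,interpolation=cv2.INTER_CUBIC))
E
```

```text
(no output)
```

View pics/topz.png

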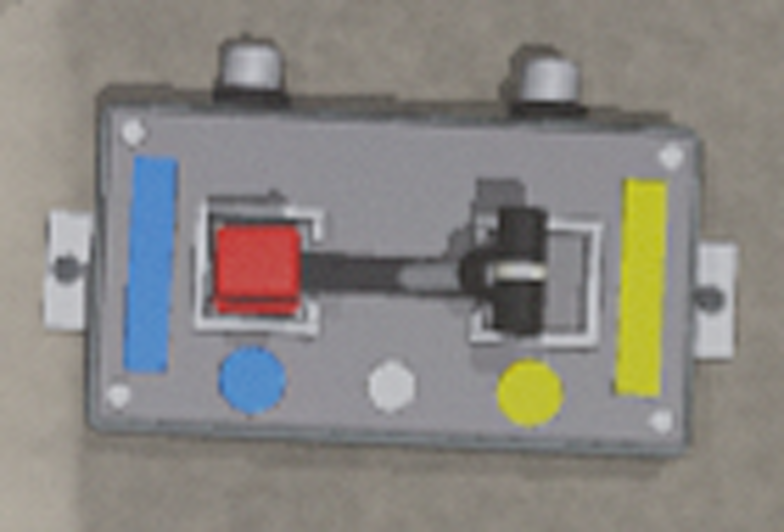

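The enlargement shows the top screws at (133,132), (671,156), (119,395) and (661,421). The block top is at (258,268), and the crossbar is at (521,271) on the yellow side.

```bash
cat >> h.py <<'E'
def pose():
    s=arm.get_state();R=np.array(s["tool_rot"]);return s,R,np.array(s["tcp_pos"])
E
python3 - <<'E'
from h import *
c=arm.calibration("top")
z=lambda u,v:(285+(u+.5)/5.6-.5,195+(v+.5)/5.6-.5)
P=[at_z(c,z(*p),.05) for p in[(133,132),(671,156),(119,395),(661,421)]]
C=np.mean(P,0);y=P[0]+P[2]-P[1]-P[3];x=P[0]+P[1]-P[2]-P[3]
yaw=np.arctan2(y[1],y[0])-np.pi/2
print(C,np.linalg.norm(y)/2,np.linalg.norm(x)/2,yaw,np.arctan2(x[1],x[0]))
R=np.array([[np.cos(yaw),-np.sin(yaw),0],[np.sin(yaw),np.cos(yaw),0],[0,0,1]])
for n,q,h in(("lever",(521,271),.098),("block",(258,264),.106)): print(n,R.T@(at_z(c,z(*q),h)-C))
s,Rt,p=pose();print(p,np.arctan2(Rt[1,0],Rt[0,0]))
E
```

```text
[ 0.4883189  -0.07074548  0.05      ] 0.17601417271700306 0.08629167355709529 -0.021810679809322053 -0.023504527047515766
lever [-9.08676516e-05 -3.64244932e-02  4.80000000e-02]
block [-0.00225205  0.04465318  0.056     ]
[0.15873288 0.62979819 0.23040494] 2.8946929057875965
```

Emit:
servo_tool(
  moves=[-3.9, -0.5, 0, 0.067, -3.9, -0.5, 0, 0.067, -3.9, -0.5, 0, 0.067, -3.9, -0.5, 0, 0.067, -3.9, -0.5, 0, 0.067, -3.9, -0.5, 0, 0.067, -3.9, -0.5, 0, 0.067, -3.9, -0.5, 0, 0.067, -3.9, -0.5, 0, 0.067, -3.9, -0.5, 0, 0.067, -3.9, -0.5, 0, 0.067, -3.9, -0.5, 0, 0.067, -3.9, -0.5, 0, 0.067, -3.9, -0.5, 0, 0.067, -3.9, -0.5, 0, 0.067, -3.9, -0.5, 0, 0.067, -3.9, -0.5, 0, 0.067, -3.9, -0.5, 0, 0.067, -3.9, -0.5, 0, 0.067, -3.9, -0.5, 0, 0.067],
  gripper=0,
)

```text
t: 1.77
tcp_pos: [0.5459, 0.0107, 0.2311]
tool_rot: [[0.019, 1.0, -0.0], [1.0, -0.019, -0.0], [-0.0, -0.0, -1.0]]
contact_force: [0.2, -0.5, 0.0]
finger_gap: 0.0852
grip_force: 0.0
```

```bash
cat >> h.py <<'E'
C=np.array([.4883,-.0707,.05]);YAW=-.0225
def B(): return np.array([[np.cos(YAW),-np.sin(YAW),0],[np.sin(YAW),np.cos(YAW),0],[0,0,1]])
def need(box,z,off=C):  # tool-frame cm to put TCP at box (x,y), world z, and the twist left
    s,R,p=pose();t=off+B()@np.array([*box,0]);t[2]=z
    a=np.arctan2(R[1,0],R[0,0]);print("t %.2f"%s["t"],"tcp",np.round(p,4),"shift cm",np.round(R.T@(t-p)*100,2),"twist",round(a-(np.pi/2+YAW),3),"F",np.round(s["contact_force"],1),"gap",round(s["finger_gap"],4),"grip",s["grip_force"])
    print("box frame", np.round(B().T@(p-off),4))
E
python3 -c "
from h import *
need((0,-.042),.18);save('wrist','pics/w0.png')"
```

```text
t 1.77 tcp [0.5459 0.0107 0.2311] shift cm [-12.45  -5.61   5.11] twist 0.003 F [ 0.2 -0.5  0. ] gap 0.0852 grip 0.0
box frame [0.0557 0.0827 0.1811]
```

View pics/w0.png

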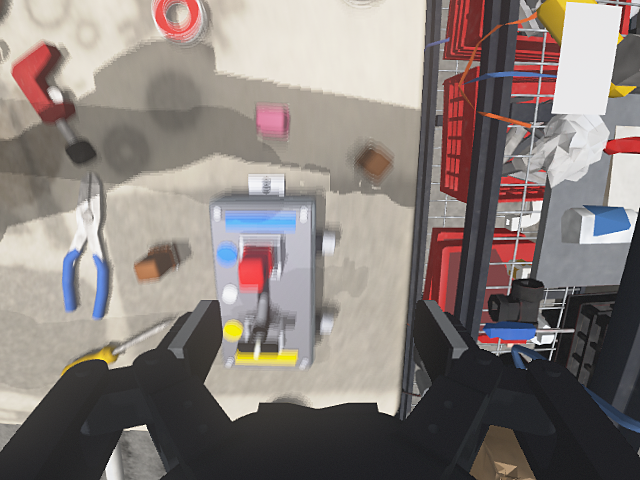

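The wrist view is usable but blurred. It shows the box upright, with the blue end at the top and the lever at about (265,340). I'll move above the lever and look again.

Emit:
servo_tool(
  moves=[-3.1, -1.4, 1.3, 0, -3.1, -1.4, 1.3, 0, -3.1, -1.4, 1.3, 0, -3.15, -1.4, 1.2, 0.003, 0, 0, 0, 0, 0, 0, 0, 0, 0, 0, 0, 0],
)

```text
t: 2.4
tcp_pos: [0.4884, -0.1104, 0.1803]
tool_rot: [[0.019, 1.0, 0.0], [1.0, -0.019, 0.0], [0.0, 0.0, -1.0]]
contact_force: [-0.3, 0.3, -0.8]
finger_gap: 0.0851
grip_force: 0.0
```

```bash
python3 -c "
from h import *
need((0,-.042),.071);c=arm.calibration('wrist');save('wrist','pics/w1.png')
np.save('w1.npy',c['world_to_cam'])
for x,y,z in((0,0,.05),(0,-.0419,.0897),(.02,-.0419,.0897),(-.02,-.0419,.0897),(0,.045,.106)):
  print(proj(c,[*(C+B()@np.array([x,y,0]))[:2],z]))"
```

```text
t 2.40 tcp [ 0.4884 -0.1104  0.1803] shift cm [-0.24 -0.1  10.93] twist 0.004 F [-0.3  0.3 -0.8] gap 0.0851 grip 0.0
box frame [ 0.0009 -0.0397  0.1303]
[316.46674355 182.39708665]
[316.16947244 247.00624997]
[343.39303443 247.09401867]
[288.94277195 246.91268296]
[316.43038646 121.50795643]
```

View pics/w1.png

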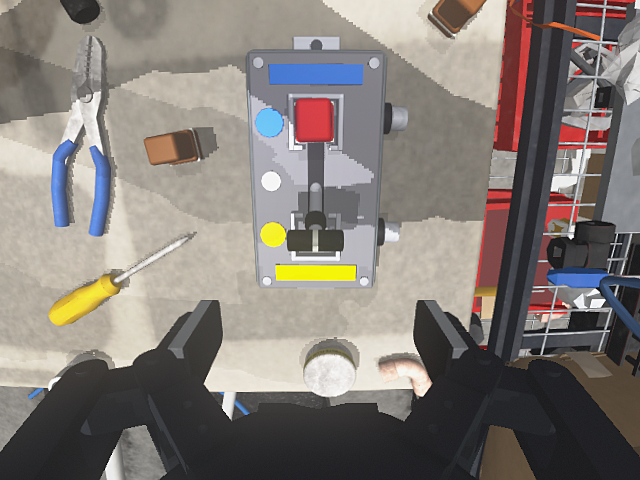

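The bar ends are at (288,240) and (343,240). The screws are at (258,63), (375,62), (252,282) and (364,282), and the block top is centred near (314,119).

```bash
python3 -c "
from h import *
c=dict(arm.calibration('wrist'));c['world_to_cam']=np.load('w1.npy')
P=[at_z(c,q,.05) for q in((258,63),(375,62),(252,282),(364,282))];m=np.mean(P,0)
x=P[1]+P[3]-P[0]-P[2];y=P[0]+P[1]-P[2]-P[3];print(m,np.arctan2(x[1],x[0]),np.arctan2(-y[0],y[1]),np.linalg.norm(x)/2,np.linalg.norm(y)/2)
for q,z in(((315.7,240),.091),((314,119),.106)): print(B().T@(at_z(c,q,z)-m))
for q in((292,76),(340,76)): pass
o,d=ray(c,(315,240));print(o,d)"
```

```text
[ 0.48452431 -0.06995787  0.05      ] -0.015048098518467983 -0.0623716608755526 0.09348748955344933 0.17798088782297514
[ 0.00344137 -0.0367562   0.041     ]
[0.00229553 0.0458129  0.056     ]
[ 0.48974565 -0.03393312  0.32276257] [-0.01282334 -0.29980959 -0.95394265]
```

Emit:
servo_tool(
  moves=[0.35, -0.15, 2, 0.004, 0, 0, 3, 0, 0, 0, 3, 0, 0, 0, 2, 0, 0, 0, 1, 0, 0, 0, 0, 0, 0, 0, 0, 0],
)

```text
t: 3.03
tcp_pos: [0.4873, -0.1069, 0.0706]
tool_rot: [[0.022, 1.0, 0.0], [1.0, -0.022, -0.0], [-0.0, 0.0, -1.0]]
contact_force: [-0.1, -0.1, 0.7]
finger_gap: 0.0856
grip_force: 0.0
```

Emit:
servo_tool(
  moves=[0, 0, 0, 0, 0, 0, 0, 0, 0, 0, 0, 0, 0, 0, 0, 0, 0, 0, 0, 0, 0, 0, 0, 0, 0, 0, 0, 0, 0, 0, 0, 0],
  gripper=1,
)

```text
t: 3.7
tcp_pos: [0.4866, -0.1077, 0.0712]
tool_rot: [[0.024, 1.0, 0.001], [1.0, -0.024, 0.0], [0.0, 0.001, -1.0]]
contact_force: [-2.8, -0.0, 6.6]
finger_gap: 0.0387
grip_force: 59.7
```

```bash
python3 -c "
from h import *
need((0,0),.086);save('wrist','pics/w2.png')"
```

```text
t 3.70 tcp [ 0.4866 -0.1077  0.0712] shift cm [ 3.71  0.08 -1.48] twist -0.001 F [-2.8 -0.   6.6] gap 0.0387 grip 59.74595546722412
box frame [-0.0008 -0.0371  0.0212]
```

View pics/w2.png

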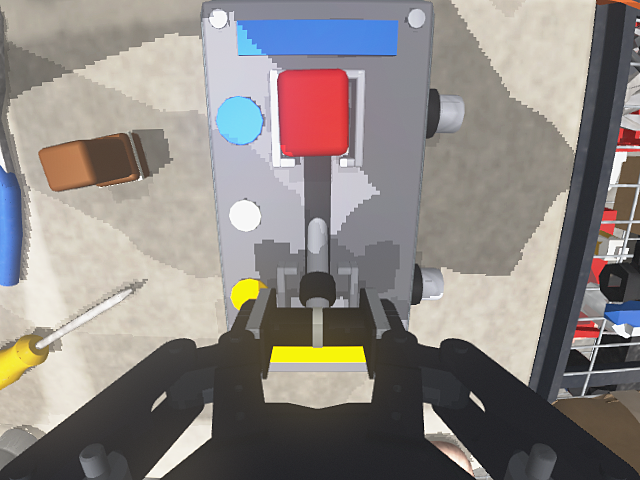

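The fingers hold the crossbar by its ends, with a gap of 38.7 mm. The block top is at (313,112). Now I'll swing the lever to centre.

Emit:
servo_tool(
  moves=[0.55, 0, -0.34, 0, 0.59, 0, -0.29, 0, 0.61, 0, -0.22, 0, 0.63, 0, -0.16, 0, 0.64, 0, -0.1, 0, 0.65, 0, -0.03, 0, 0, 0, 0, 0, 0, 0, 0, 0, 0, 0, 0, 0],
)

```text
t: 4.5
tcp_pos: [0.4874, -0.0732, 0.0827]
tool_rot: [[0.025, 1.0, 0.001], [1.0, -0.025, -0.003], [-0.003, 0.001, -1.0]]
contact_force: [-2.9, -7.6, 6.7]
finger_gap: 0.039
grip_force: 61.8
```

```bash
python3 -c "
from h import *
need((0,0),.086);c=arm.calibration('wrist');np.save('w3.npy',c['world_to_cam']);a=save('wrist','pics/w3.png')
b=save('scene','pics/s3.png')
print(proj(c,[*C[:2],.105]),proj(c,[*C[:2],.05]))
im=np.hstack([a[0:400,130:530],cv2.resize(b[205:325,280:400],(400,400),interpolation=cv2.INTER_CUBIC)])
cv2.imwrite('pics/c3.png',im[:,:,::-1])"
```

```text
t 4.50 tcp [ 0.4874 -0.0732  0.0827] shift cm [ 0.25  0.08 -0.33] twist -0.002 F [-2.9 -7.6  6.7] gap 0.039 grip 61.81850552558899
box frame [-0.0008 -0.0025  0.0327]
[319.65434879 324.37041833] [318.93984435 271.73997174]
```

View pics/c3.png

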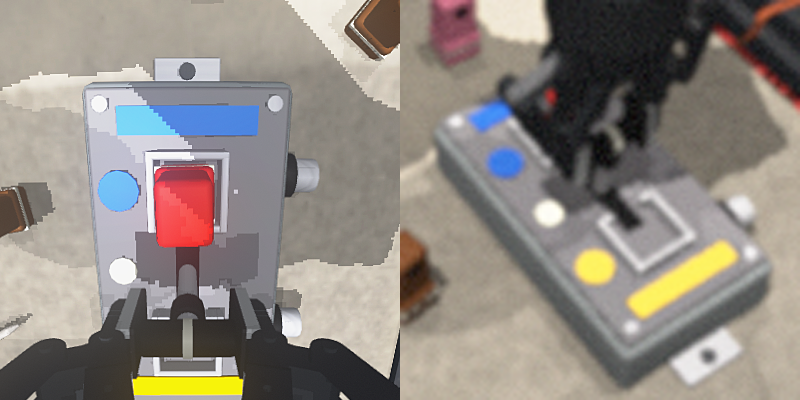

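The wrist crop shows the bar centred near (187,331), or (317,331) in the full picture. The white dot is at (253,270), the blue dot at (249,191), and the blue-end screws at (229,104) and (405,103).

```bash
python3 -c "
from h import *
c=dict(arm.calibration('wrist'));c['world_to_cam']=np.load('w3.npy')
for n,q,z in(('white',(253,270),.05),('blue',(249,191),.05),('s1',(229,104),.05),('s2',(405,103),.05),('earhole',(317,71),.004),('bar',(317,331),.1045),('blockface',(314.5,171),.106)):
  print(n,B().T@(at_z(c,q,z)-C))
c=arm.calibration('top');z=lambda u,v:(285+(u+.5)/5.6-.5,195+(v+.5)/5.6-.5)
for n,q in(('white',(391,386)),('blue',(252,380)),('yel',(530,393)),('pb',(258,268)),('py',(537,283)),('s1',(119,395)),('s2',(133,132))):print(n,B().T@(at_z(c,z(*q),.05)-C))"
```

```text
white [-3.72854343e-02  1.12192614e-03  1.38777878e-17]
blue [-3.67064691e-02  4.59369503e-02 -1.38777878e-17]
s1 [-4.41378919e-02  8.91123723e-02 -1.38777878e-17]
s2 [ 4.24011424e-02  8.93945759e-02 -1.38777878e-17]
earhole [-0.00081526  0.11148983 -0.046     ]
bar [-0.00109795 -0.00347248  0.0545    ]
blockface [-0.00180093  0.06200348  0.056     ]
white [-3.59592493e-02 -7.47171889e-05  4.16333634e-17]
blue [-3.61535404e-02  4.51207053e-02  4.16333634e-17]
yel [-3.60958945e-02 -4.52492537e-02  4.16333634e-17]
pb [3.88976330e-04 4.48983852e-02 4.16333634e-17]
py [-2.28526852e-04 -4.60338498e-02  4.16333634e-17]
s1 [-4.30831377e-02  8.80885775e-02  4.16333634e-17]
s2 [4.30016358e-02 8.78354759e-02 4.16333634e-17]
```

Emit:
servo_tool(
  moves=[0.2, 0, 0, 0, 0.2, 0, 0, 0, 0, 0, 0, 0, 0, 0, 0, 0],
)

```text
t: 4.93
tcp_pos: [0.4875, -0.0702, 0.0828]
tool_rot: [[0.026, 1.0, 0.001], [1.0, -0.026, -0.004], [-0.004, 0.002, -1.0]]
contact_force: [-3.5, -9.5, 6.1]
finger_gap: 0.039
grip_force: 61.6
```

Emit:
servo_tool(
  moves=[0, 0, 0, 0, 0, 0, 0, 0, 0, 0, 0, 0, 0, 0, 0, 0, 0, 0, 0, 0, 0, 0, 0, 0],
  gripper=0,
)

```text
t: 5.43
tcp_pos: [0.4876, -0.0663, 0.0817]
tool_rot: [[0.022, 1.0, -0.0], [1.0, -0.022, 0.0], [0.0, -0.0, -1.0]]
contact_force: [-0.6, -0.7, -0.8]
finger_gap: 0.0852
grip_force: 0.0
```

Emit:
servo_tool(
  moves=[0, 0, -2, 0, 0, 0, -4, 0, 0, 0, -4, 0, 0, 0, -2, 0, 0, 0, 0, 0, 0, 0, 0, 0],
)

```text
t: 5.93
tcp_pos: [0.4882, -0.0664, 0.2027]
tool_rot: [[0.023, 1.0, 0.003], [1.0, -0.023, 0.001], [0.001, 0.003, -1.0]]
contact_force: [0.2, 0.6, -1.1]
finger_gap: 0.0853
grip_force: 0.0
```

```bash
python3 -c "
from h import *
need((-.0007,.0455),.071);c=arm.calibration('wrist');np.save('w4.npy',c['world_to_cam']);a=save('wrist','pics/w4.png')
print(proj(c,[*C[:2],.105]),proj(c,[*C[:2],.05]))
cv2.imwrite('pics/c4.png',cv2.resize(a[80:380,220:420],(532,800)[:2] and (400,600),interpolation=cv2.INTER_CUBIC)[:,:,::-1])"
```

```text
t 5.93 tcp [ 0.4882 -0.0664  0.2027] shift cm [ 4.11 -0.08 13.17] twist -0.0 F [ 0.2  0.6 -1.1] gap 0.0853 grip 0.0
box frame [-0.0002  0.0043  0.1527]
[317.45613516 246.70259709] [317.28835028 227.51520803]
```

View pics/c4.png

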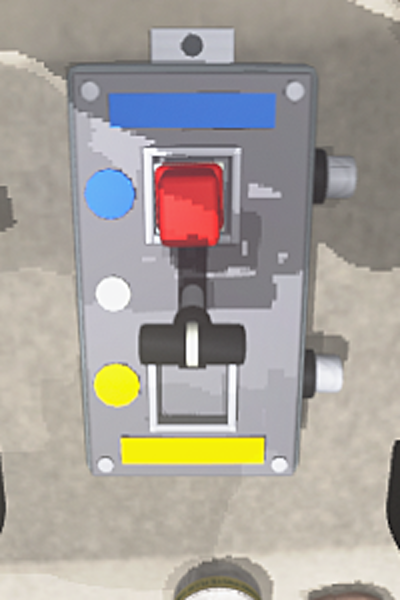

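In the full picture the bar is at (316,252), the white dot at (276.5,226.5), and the yellow and blue dots at (278,272) and (275,177). The block spans rows 161–203 and columns 298–331.

```bash
python3 -c "
from h import *
c=dict(arm.calibration('wrist'));c['world_to_cam']=np.load('w4.npy')
for n,q,z in(('white',(276.5,226.5),.05),('blue',(275,177),.05),('yel',(278.5,272.5),.05),('s1',(265,125.5),.05),('s2',(367,125.5),.05),('s3',(273,312.5),.05),('s4',(359.5,312.5),.05),('bar',(316,252),.105),('pb',(315.5,179),.06),('py',(316.5,275),.06),('blk far edge',(315,203),.106),('blk near',(315,163),.106),('L',(298.5,190),.106),('R',(331,190),.106)):
  print(n,np.round((B().T@(at_z(c,q,z)-C))*1000,1))"
```

```text
white [-37.2   1.   -0. ]
blue [-37.   45.8  -0. ]
yel [-37.  -44.4  -0. ]
s1 [-43.9  89.   -0. ]
s2 [41.8 89.  -0. ]
s3 [-44.1 -87.5  -0. ]
s4 [ 42.  -87.6  -0. ]
bar [-1.1 -4.2 55. ]
pb [-1.5 45.3 10. ]
py [ -0.8 -42.7  10. ]
blk far edge [-1.8 33.7 56. ]
blk near [-1.7 62.1 56. ]
L [-13.6  43.2  56. ]
R [ 9.7 43.1 56. ]
```

The bar sits about 5 mm (0.08 rad) short of upright, so I'll grip it again and correct that.

Emit:
servo_tool(
  moves=[-0.85, -0.1, 1, 0, 0, 0, 4, 0, 0, 0, 4, 0, 0, 0, 2, 0, 0, 0, 1, 0, 0, 0, 0, 0, 0, 0, 0, 0],
)

```text
t: 6.57
tcp_pos: [0.486, -0.0756, 0.0813]
tool_rot: [[0.024, 1.0, -0.001], [1.0, -0.024, -0.0], [-0.0, -0.001, -1.0]]
contact_force: [-0.1, 0.1, 0.6]
finger_gap: 0.0855
grip_force: 0.0
```

Emit:
servo_tool(
  moves=[0, 0, 0, 0, 0, 0, 0, 0, 0, 0, 0, 0, 0, 0, 0, 0, 0, 0, 0, 0, 0, 0, 0, 0, 0, 0, 0, 0],
  gripper=1,
)

```text
t: 7.15
tcp_pos: [0.4873, -0.0751, 0.0829]
tool_rot: [[0.023, 1.0, 0.002], [1.0, -0.023, 0.001], [0.001, 0.002, -1.0]]
contact_force: [-1.0, 0.2, 5.5]
finger_gap: 0.0385
grip_force: 59.6
```

Emit:
servo_tool(
  moves=[0.25, 0, 0, 0, 0.25, 0, 0, 0, 0.2, 0, 0, 0, 0, 0, 0, 0, 0, 0, 0, 0],
)

```text
t: 7.57
tcp_pos: [0.4874, -0.0715, 0.0831]
tool_rot: [[0.024, 1.0, 0.003], [1.0, -0.024, -0.004], [-0.004, 0.003, -1.0]]
contact_force: [-1.4, -7.8, 7.2]
finger_gap: 0.0389
grip_force: 59.9
```

Emit:
servo_tool(
  moves=[0.2, 0, 0, 0, 0, 0, 0, 0, 0, 0, 0, 0],
)

```text
t: 7.82
tcp_pos: [0.4875, -0.0698, 0.0831]
tool_rot: [[0.026, 1.0, 0.004], [1.0, -0.026, -0.004], [-0.004, 0.004, -1.0]]
contact_force: [-2.4, -8.7, 6.3]
finger_gap: 0.0387
grip_force: 60.0
```

Emit:
servo_tool(
  moves=[0, 0, 0, 0, 0, 0, 0, 0, 0, 0, 0, 0, 0, 0, 0, 0, 0, 0, 0, 0, 0, 0, 0, 0],
  gripper=0,
)

```text
t: 8.32
tcp_pos: [0.4865, -0.0659, 0.0816]
tool_rot: [[0.023, 1.0, -0.0], [1.0, -0.023, 0.0], [0.0, -0.0, -1.0]]
contact_force: [-0.1, -0.9, 0.3]
finger_gap: 0.0855
grip_force: 0.0
```

Emit:
servo_tool(
  moves=[0, 0, -2, 0, 0, 0, -4, 0, 0, 0, -4, 0, 0, 0, -2, 0, 0, 0, 0, 0, 0, 0, 0, 0],
)

```text
t: 8.82
tcp_pos: [0.4872, -0.0658, 0.2026]
tool_rot: [[0.022, 1.0, 0.003], [1.0, -0.022, 0.001], [0.001, 0.003, -1.0]]
contact_force: [-0.2, 0.4, -0.3]
finger_gap: 0.0853
grip_force: 0.0
```

```bash
cat >> h.py <<'E'
def crop(f):
    c=arm.calibration('wrist');np.save(f+'.npy',c['world_to_cam']);a=save('wrist',f'pics/{f}.png')
    cv2.imwrite(f'pics/{f}c.png',cv2.resize(a[80:380,220:420],(400,600),interpolation=cv2.INTER_CUBIC)[:,:,::-1])
    for P in((-.001,.0008,.105),(-.001,.0008,.05)): print(2*(proj(c,C*[1,1,0]+B()@np.array(P))-[220,80]))
E
python3 -c "
from h import *
need((-.0015,.045),.071);crop('w5')
im=cv2.imread('pics/w5c.png').astype(int);
blk=(im.max(2)<60)[:,145:180].mean(1);print([i for i in range(230,420) if blk[i]>.5])"
```

```text
t 8.82 tcp [ 0.4872 -0.0658  0.2026] shift cm [ 4.   -0.06 13.17] twist 0.0 F [-0.2  0.4 -0.3] gap 0.0853 grip 0.0
box frame [-0.0013  0.0048  0.1526]
[194.98358346 332.70398605]
[194.64219575 294.43894333]
[315]
```

```bash
python3 -c "
import cv2,numpy as np
for f in('c4','w5c'):
  im=cv2.imread('pics/%s.png'%f).astype(int);r=im.max(2)[:,145:172].mean(1).astype(int);print(f,list(zip(range(300,376,3),r[300:376:3])))"
```

```text
c4 [(300, np.int64(180)), (303, np.int64(180)), (306, np.int64(179)), (309, np.int64(179)), (312, np.int64(197)), (315, np.int64(202)), (318, np.int64(201)), (321, np.int64(206)), (324, np.int64(101)), (327, np.int64(71)), (330, np.int64(78)), (333, np.int64(80)), (336, np.int64(83)), (339, np.int64(86)), (342, np.int64(91)), (345, np.int64(91)), (348, np.int64(89)), (351, np.int64(86)), (354, np.int64(85)), (357, np.int64(84)), (360, np.int64(82)), (363, np.int64(80)), (366, np.int64(177)), (369, np.int64(196)), (372, np.int64(192)), (375, np.int64(193))]
w5c [(300, np.int64(186)), (303, np.int64(204)), (306, np.int64(202)), (309, np.int64(206)), (312, np.int64(179)), (315, np.int64(60)), (318, np.int64(74)), (321, np.int64(76)), (324, np.int64(77)), (327, np.int64(77)), (330, np.int64(84)), (333, np.int64(88)), (336, np.int64(87)), (339, np.int64(88)), (342, np.int64(86)), (345, np.int64(84)), (348, np.int64(82)), (351, np.int64(71)), (354, np.int64(185)), (357, np.int64(239)), (360, np.int64(196)), (363, np.int64(191)), (366, np.int64(193)), (369, np.int64(193)), (372, np.int64(193)), (375, np.int64(194))]
```

View pics/w5c.png

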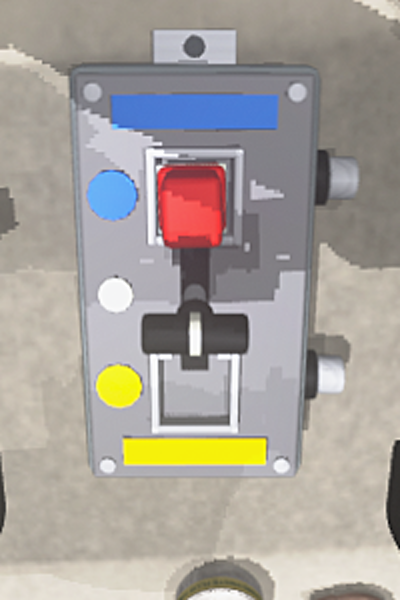

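The lever is upright, with the bar at row 333.5 against 332.7 expected. Next, the red block.

Emit:
servo_tool(
  moves=[2.05, 0, 0, 0, 2.05, 0, 0, 0, 0, 0, 2.95, 0, 0, 0, 4, 0, 0, 0, 3, 0, 0, 0, 2, 0, 0, 0, 1, 0, 0, 0, 0, 0, 0, 0, 0, 0],
)

```text
t: 9.62
tcp_pos: [0.487, -0.0256, 0.0717]
tool_rot: [[0.024, 1.0, -0.002], [1.0, -0.024, -0.001], [-0.001, -0.002, -1.0]]
contact_force: [0.2, -0.1, 0.0]
finger_gap: 0.0853
grip_force: 0.0
```

Emit:
servo_tool(
  moves=[0, 0, 0, 0, 0, 0, 0, 0, 0, 0, 0, 0, 0, 0, 0, 0, 0, 0, 0, 0, 0, 0, 0, 0, 0, 0, 0, 0, 0, 0, 0, 0],
  gripper=1,
)

```text
t: 10.28
tcp_pos: [0.488, -0.0251, 0.0729]
tool_rot: [[0.023, 1.0, 0.001], [1.0, -0.023, 0.001], [0.001, 0.001, -1.0]]
contact_force: [-1.3, -0.4, 6.9]
finger_gap: 0.021
grip_force: 59.5
```

```bash
python3 -c "
from h import *
need((-.001,.0458),.073)"
```

```text
t 10.28 tcp [ 0.488  -0.0251  0.0729] shift cm [ 0.02  0.03 -0.01] twist -0.001 F [-1.3 -0.4  6.9] gap 0.021 grip 59.49939787387848
box frame [-0.0013  0.0456  0.0229]
```

Emit:
servo_tool(
  moves=[0, 0, -1, 0, 0, 0, -2, 0, 0, 0, -3, 0, 0, 0, -3, 0, 0, 0, 0, 0, 0, 0, 0, 0, -1.5, 0, 0, 0, -3, 0, 0, 0, -3, 0, 0, 0, -1.5, 0, 0, 0, 0, 0, 0, 0, 0, 0, 0, 0, 0, 0, 0, 0, 0, 0, 0, 0],
)

```text
t: 11.45
tcp_pos: [0.4851, -0.1138, 0.1616]
tool_rot: [[0.021, 1.0, -0.001], [1.0, -0.021, 0.001], [0.001, -0.001, -1.0]]
contact_force: [-0.5, -0.6, -1.1]
finger_gap: 0.0211
grip_force: 58.9
```

```bash
python3 -c "
from h import *
need((-.001,-.0442),.073);c=arm.calibration('wrist');save('wrist','pics/w6.png');np.save('w6.npy',c['world_to_cam'])
p=pose()[2]
for x,y in((-.014,.014),(.014,.014),(-.014,-.014),(.014,-.014)):print(proj(c,p+B()@np.array([x,y,-.023])))
for x,y in((-.001,-.0442),(-.001,.0008)):print(proj(c,C+B()@np.array([x,y,0])))"
```

```text
t 11.45 tcp [ 0.4851 -0.1138  0.1616] shift cm [-0.11  0.13  8.86] twist 0.001 F [-0.5 -0.6 -1.1] gap 0.0211 grip 58.903852701187134
box frame [-0.0022 -0.0432  0.1116]
[291.35967905 258.99696288]
[344.48872179 259.07774602]
[292.5438753  306.36396545]
[343.14502575 306.44502244]
[319.25745971 237.12185896]
[319.41814026 180.04338149]
```

View pics/w6.png

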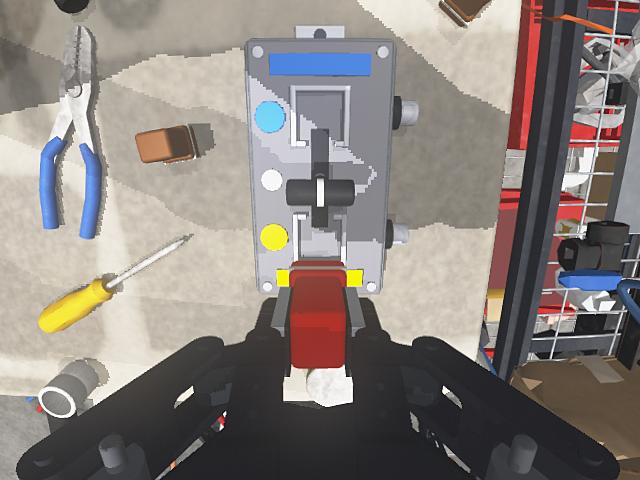

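The block hangs straight. Its near foot edge is at rows 260–263 and columns 291–345, as predicted, so it is centred in the hand. The lever is still upright at (320,192).

Emit:
servo_tool(
  moves=[-0.1, 0.12, 2, 0, 0, 0, 3, 0, 0, 0, 1.5, 0, 0, 0, 0.6, 0, 0, 0, 0, 0, 0, 0, 0, 0, 0, 0, 0, 0],
)

```text
t: 12.08
tcp_pos: [0.4875, -0.1162, 0.0922]
tool_rot: [[0.023, 1.0, 0.002], [1.0, -0.023, -0.0], [-0.0, 0.002, -1.0]]
contact_force: [0.4, -0.2, -1.0]
finger_gap: 0.0214
grip_force: 58.9
```

```bash
python3 -c "
from h import *
need((-.001,-.0442),.073)"
```

```text
t 12.08 tcp [ 0.4875 -0.1162  0.0922] shift cm [ 0.13 -0.13  1.92] twist -0.0 F [ 0.4 -0.2 -1. ] gap 0.0214 grip 58.888612389564514
box frame [ 0.0002 -0.0455  0.0422]
```

Emit:
servo_tool(
  moves=[0.1, -0.08, 0.3, 0, 0, 0, 0.5, 0, 0, 0, 0.4, 0, 0, 0, 0, 0, 0, 0, 0, 0],
)

```text
t: 12.5
tcp_pos: [0.4856, -0.1152, 0.079]
tool_rot: [[0.023, 1.0, -0.0], [1.0, -0.023, 0.0], [0.0, -0.0, -1.0]]
contact_force: [0.0, -0.0, -1.1]
finger_gap: 0.0212
grip_force: 58.9
```

Emit:
servo_tool(
  moves=[0, 0, 0.3, 0, 0, 0, 0.3, 0, 0, 0, 0.2, 0, 0, 0, 0, 0, 0, 0, 0, 0],
)

```text
t: 12.92
tcp_pos: [0.4861, -0.1153, 0.0728]
tool_rot: [[0.023, 1.0, 0.001], [1.0, -0.023, 0.002], [0.002, 0.001, -1.0]]
contact_force: [-5.9, 1.2, 20.4]
finger_gap: 0.0213
grip_force: 61.8
```

It touched the floor at z = 0.0728, the height it was gripped at, so the block is fully down. Now release, back off and look.

Emit:
servo_tool(
  moves=[0, 0, -0.15, 0, 0, 0, 0, 0, 0, 0, 0, 0, 0, 0, 0, 0, 0, 0, 0, 0, 0, 0, 0, 0],
  gripper=0,
)

```text
t: 13.42
tcp_pos: [0.4857, -0.1152, 0.0724]
tool_rot: [[0.023, 1.0, -0.0], [1.0, -0.023, -0.0], [-0.0, -0.0, -1.0]]
contact_force: [0.1, -0.0, 0.5]
finger_gap: 0.0853
grip_force: 0.0
```

Emit:
servo_tool(
  moves=[0, 0, -2, 0, 0, 0, -4, 0, 0, 0, -4, 0, 0, 0, -3, 0, 2.3, 0, 0, 0, 2.3, 0, 0, 0, 0, 0, 0, 0, 0, 0, 0, 0],
)

```text
t: 14.08
tcp_pos: [0.4868, -0.068, 0.2026]
tool_rot: [[0.02, 1.0, -0.0], [1.0, -0.02, 0.0], [0.0, -0.0, -1.0]]
contact_force: [0.4, -1.3, 0.4]
finger_gap: 0.0854
grip_force: 0.0
```

```bash
python3 -c "
from h import *
need((-.001,.0008),.083);crop('w7')
im=cv2.imread('pics/w7c.png').astype(int);r=im.max(2)[:,145:172].mean(1).astype(int);print(r[300:376:3])"
```

```text
t 14.08 tcp [ 0.4868 -0.068   0.2026] shift cm [-0.19  0.05 11.96] twist 0.002 F [ 0.4 -1.3  0.4] gap 0.0854 grip 0.0
box frame [-0.0015  0.0027  0.1526]
[196.41435559 327.16952072]
[196.1566752  289.69962145]
[206 205 206 120  65  72  74  75  76  77  78  85  85  83  81  74  93 232
 231 175 174 173 195 188 198 200]
```

View pics/w7c.png

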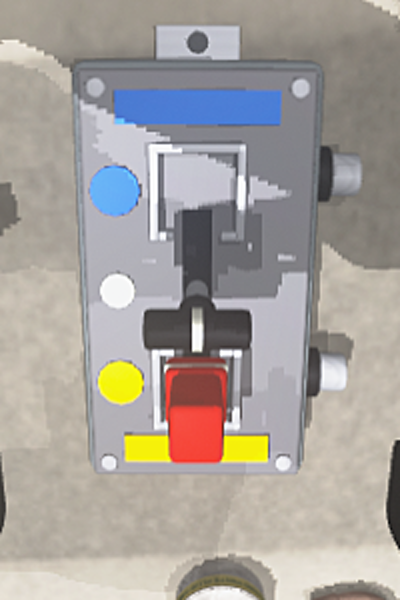

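The block stands upright inside the yellow pocket, with its tab at (196,410) in the crop, and the lever is still upright. Next I'll grip the lever and swing it to blue.

Emit:
servo_tool(
  moves=[-0.2, 0.05, 1, 0, 0, 0, 4, 0, 0, 0, 4, 0, 0, 0, 2, 0, 0, 0, 1, 0, 0, 0, 0, 0, 0, 0, 0, 0],
)

```text
t: 14.72
tcp_pos: [0.4874, -0.0724, 0.0826]
tool_rot: [[0.025, 1.0, -0.0], [1.0, -0.025, -0.001], [-0.001, -0.0, -1.0]]
contact_force: [-0.5, -0.6, -0.2]
finger_gap: 0.0852
grip_force: 0.0
```

Emit:
servo_tool(
  moves=[0, 0, 0, 0, 0, 0, 0, 0, 0, 0, 0, 0, 0, 0, 0, 0, 0, 0, 0, 0, 0, 0, 0, 0, 0, 0, 0, 0],
  gripper=1,
)

```text
t: 15.3
tcp_pos: [0.4875, -0.0711, 0.0839]
tool_rot: [[0.023, 1.0, 0.001], [1.0, -0.023, 0.001], [0.001, 0.001, -1.0]]
contact_force: [-3.1, 0.0, 8.8]
finger_gap: 0.0387
grip_force: 59.5
```

Emit:
servo_tool(
  moves=[0.65, 0, 0.03, 0, 0.64, 0, 0.1, 0, 0.63, 0, 0.16, 0, 0.61, 0, 0.22, 0, 0.59, 0, 0.29, 0, 0.55, 0, 0.34, 0, 0.52, 0, 0.4, 0, 0.4, 0, 0, 0, 0.4, 0, 0, 0, 0, 0, 0, 0, 0, 0, 0, 0, 0, 0, 0, 0],
)

```text
t: 16.3
tcp_pos: [0.4884, -0.027, 0.0671]
tool_rot: [[0.028, 1.0, 0.002], [1.0, -0.028, -0.007], [-0.007, 0.002, -1.0]]
contact_force: [0.8, -14.3, -9.0]
finger_gap: 0.039
grip_force: 64.5
```

```bash
python3 -c "
from h import *
need((-.001,.0008+.0419),.068)"
```

```text
t 16.30 tcp [ 0.4884 -0.027   0.0671] shift cm [-0.1  -0.01 -0.09] twist -0.005 F [  0.8 -14.3  -9. ] gap 0.039 grip 64.53400611877441
box frame [-0.0009  0.0437  0.0171]
```

Emit:
servo_tool(
  moves=[0.3, 0, 0.1, 0, 0.3, 0, 0, 0, 0, 0, 0, 0, 0, 0, 0, 0],
)

```text
t: 16.63
tcp_pos: [0.4885, -0.0235, 0.0656]
tool_rot: [[0.03, 1.0, 0.002], [1.0, -0.03, -0.01], [-0.01, 0.002, -1.0]]
contact_force: [3.4, -21.1, -15.9]
finger_gap: 0.0387
grip_force: 63.3
```

Emit:
servo_tool(
  moves=[0, 0, 0, 0, 0, 0, 0, 0, 0, 0, 0, 0, 0, 0, 0, 0, 0, 0, 0, 0, 0, 0, 0, 0],
  gripper=0,
)

```text
t: 17.13
tcp_pos: [0.4888, -0.0147, 0.0665]
tool_rot: [[0.022, 1.0, 0.001], [1.0, -0.022, 0.001], [0.001, 0.001, -1.0]]
contact_force: [0.1, -0.4, 0.8]
finger_gap: 0.0857
grip_force: 0.0
```

Emit:
servo_tool(
  moves=[0, 0, -2, 0, 0, 0, -4, 0, 0, 0, -4, 0, 0, 0, -3.5, 0, -2.5, 0, 0, 0, -2.5, 0, 0, 0, 0, 0, 0, 0, 0, 0, 0, 0],
)

```text
t: 17.8
tcp_pos: [0.4873, -0.0662, 0.2017]
tool_rot: [[0.026, 1.0, 0.001], [1.0, -0.026, 0.0], [0.0, 0.001, -1.0]]
contact_force: [0.4, -0.1, 0.5]
finger_gap: 0.0853
grip_force: 0.0
```

```bash
python3 -c "
from h import *
need((-.001,.0008),.083);crop('w8');c=arm.calibration('wrist')
im=cv2.imread('pics/w8c.png').astype(int);r=im.max(2)[:,150:174].mean(1).astype(int);print(list(zip(range(140,320,4),r[140:320:4].tolist())))
for t in(.5,.6,.65,.7):print(t,2*(proj(c,C*[1,1,0]+B()@np.array([-.001,.0008+.065*np.sin(t),.04+.065*np.cos(t)]))-[220,80]))"
```

```text
t 17.80 tcp [ 0.4873 -0.0662  0.2017] shift cm [-0.37  0.   11.87] twist -0.003 F [ 0.4 -0.1  0.5] gap 0.0853 grip 0.0
box frame [-0.0011  0.0044  0.1517]
[195.13691478 332.40599155]
[195.00955118 293.97815925]
[(140, 213), (144, 135), (148, 243), (152, 249), (156, 187), (160, 193), (164, 198), (168, 198), (172, 199), (176, 197), (180, 182), (184, 179), (188, 173), (192, 173), (196, 168), (200, 70), (204, 78), (208, 80), (212, 87), (216, 96), (220, 100), (224, 90), (228, 81), (232, 77), (236, 62), (240, 165), (244, 164), (248, 168), (252, 179), (256, 180), (260, 183), (264, 181), (268, 182), (272, 182), (276, 182), (280, 205), (284, 205), (288, 205), (292, 204), (296, 204), (300, 204), (304, 203), (308, 202), (312, 202), (316, 201)]
0.5 [195.30258481 249.6900441 ]
0.6 [195.27950194 233.41520861]
0.65 [195.26822759 225.62527715]
0.7 [195.25719442 218.10853669]
```

View pics/w8c.png

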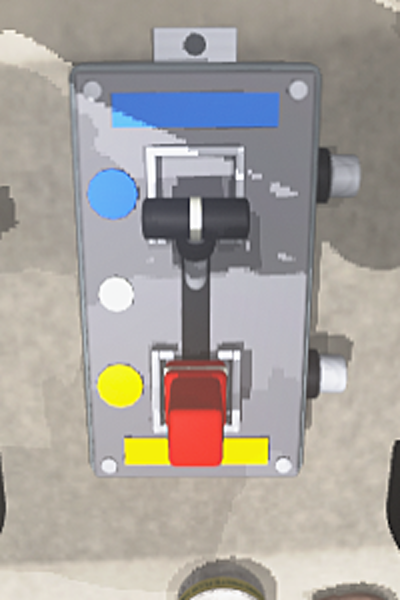

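The bar spans rows 199–238, so its centre is at about 218.3. That matches the 0.70 rad stop (218.1). The block is upright in the yellow pocket and the robot is clear, so I'll hand in.

```bash
python3 -c "
from workcell import arm
print(arm.hand_in())"
```

```text
the job is handed in; nothing more can be done
None
```

The lever is at the blue stop (about 0.70 rad) after about 6 s upright at centre off, during which the red lock block was seated upright and fully down in the yellow pocket; I handed the job in at about 18 s, with no verdict returned.

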